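# Swing the hold-down arms over the tube

## Robot

A 6-joint arm with a two-finger parallel gripper is mounted at the origin on the work surface. World frame = base frame: x ahead of the robot, y to its left, z up, the work surface at z = 0. Lengths are in m, angles in rad, forces in N, time in s.
With the tool pointing down it reaches from about 0.35 to 0.875 m from the base axis. Payload 4.2 kg.
Tool frame: the origin (TCP) lies at the very end of the fingers, on their centre line; the grasp point (between the pads) lies 19 mm behind it; z points along the fingers, y is the line along which they close (so a half turn about z gives the same grasp; the last joint's range is limited). The gripper opens to 87 mm and grips with 3 to 60 N. Pads are 19 mm wide; open, the fingers measure 117 mm over their backs; the gripper's body (75 mm by 190 mm) begins 51 mm behind the grasp point.
Start: joints at [-0.868, 0.385, 0.008, 0, -1.194, -0.259], TCP at [0.268, -0.564, 0.223] pointing down, gripper open.
Joint ranges: [-3.14, 3.14], [-1.21, 2.06], [-1.07, 1.41], [-3.16, 2.05], [-2.99, -0.16], [-3.1, 3.1]. Speed limits (rad/s): [2.79, 2.79, 3.14, 3.14, 3.14, 3.14].

## Interface

Orientations are given as a rotation vector (axis times angle).
In Python, from bench import r gives the robot as it stands. The module is installed in compiled form; this text tells all that it offers.
- The arm moves only by the tool carry_out, never from a script. Its argument "targets" is a list of rows, each a list of 3 entries, a list of its own where there are three numbers: the finger opening in m, from 0 to 0.087, then the shift along the tool's x, y, z in m, then the turn, a rotation vector about the tool's x, y, z in degrees. In form: [[grip, [dx, dy, dz], [ax, ay, az]], ...]. A call has 1 to 20 rows; each row shifts and turns the commanded pose from where the row before left it, along the tool's axes as they then stand; what a row does not reach is not made up. A row lasts 1/12 s, in which the tool goes at most 41.7 mm and 7.16 degrees, less where a joint would pass 70% of its speed; a pose out of reach is approached as far as the arm can. A call with a gripper value outside its range is refused whole. The fingers move at their own pace and stop on an object; "squeeze" is the grip in N (left out, the last holds). Time passes only in rows, so rows that do not move let the fingers close. It gives the time, the measured TCP pose, the force, the opening and the grip force at its end, in the units of the state.
- r.sense(): the state, without advancing time (a new reading comes with each control period).
- r.snapshot(name): name is "side" or "top"; returns a dict with "color" (384x512x3 uint8, red, green, blue), "z_map" (384x512 float32, m along the optical axis (not along the pixel's ray), 0 where there is no reading), "K" (3x3 intrinsics, pixels), "extrinsics" (4x4, takes a point from camera to world coordinates). Camera axes: x right, y down, z forward; pixel columns grow to the right and rows downward; lengths in m; the calibration is good to about 2 mm. A picture is of the moment at which its call begins.
- r.finish_job(): hands the job in; it is judged then, once.
The state is a dict: "clock": time; "q": joint angles; "qd": joint speeds; "tau": joint torques, N m; "position": TCP position; "orientation": TCP orientation; "ft_force": force on the tool from outside, world axes, zero at the start; "wrist_torque": the same for the moment, N m; "width": finger opening in m; "grasp_force": force on a finger pad.
Only numpy, scipy, OpenCV 4.12 (cv2) and the standard library are available. Lean on these libraries where they do the work, as an engineer would, in place of code of your own. Each camera call takes 0.05 s, during which the arm holds its last target. There are 200 camera calls.

## Task

A square steel tube lies in its rests on the welding table, with a swing-arm hold-down post on either side of it, both arms parked away from the tube. With a fingertip, push each of the two arms round on its post until the round pad under its end hangs over the middle of the tube's top, not overhanging either edge. Pick nothing up, and leave the tube and the things standing around it where they are.

Things in the scene. Friction and masses are not known exactly. Their poses are not given: they have to be found in the camera images.
- tube_top (a point): Centre of the upper face of the loose square steel tube, 40 x 40 mm and 380 mm long, 60 mm above the table. y runs along the tube, x level across it, z up. It lies in two low aluminium rests (60 mm across the tube) 145 mm either side of its middle.
- swing_a (a joint): Angle (rad) of the hold-down arm a about its upright post, growing anticlockwise seen from above. At 0 the arm points along the +y axis of post_a; free to swing 2.8 rad either way. There is no spring: it has steady friction (0.15 N m, about 2.5 N of push at 60 mm from the post) and stays where it is left. It starts parked roughly parallel to the tube.
- pad_a (a point): Centre of the underside of the round black rubber pad (22 mm across, 8 mm thick) under the free end of arm a. It is 65 mm above the table, so it passes 5 mm above the tube. It sits 90 mm from the post's axis, under a screw spindle (10 mm thick) whose small cross handle (38 mm long) tops out 117 mm above the table.
- pivot_a (a point): Point on the axis of the post of arm a, half-way up the arm, 86 mm above the table. The arm runs straight from here towards the pad: a level grey bar 14 mm wide and 20 mm tall (76 to 96 mm above the table), with a hub 34 mm across around the post and an eye 20 mm across around the spindle; its plain sides are free to push on from 20 to 75 mm from the axis. Post 23 mm thick, foot 46 mm across, top 105 mm above the table.
- post_a: The fixed upright post of arm a; origin at the middle of its foot on the table, z up, its y axis parallel to the tube. One post stands on the robot's side of the tube, the other on the far side; which is which varies. Its axis stands 60 to 75 mm from the tube's centre line.
- swing_b (a joint): Angle (rad) of the hold-down arm b about its upright post, growing anticlockwise seen from above. At 0 the arm points along the -y axis of post_b; free to swing 2.8 rad either way. There is no spring: it has steady friction (0.15 N m, about 2.5 N of push at 60 mm from the post) and stays where it is left. It starts parked roughly parallel to the tube.
- pad_b (a point): Centre of the underside of the round black rubber pad (22 mm across, 8 mm thick) under the free end of arm b. It is 65 mm above the table, so it passes 5 mm above the tube. It sits 90 mm from the post's axis, under a screw spindle (10 mm thick) whose small cross handle (38 mm long) tops out 117 mm above the table.
- pivot_b (a point): Point on the axis of the post of arm b, half-way up the arm, 86 mm above the table. The arm runs straight from here towards the pad: a level grey bar 14 mm wide and 20 mm tall (76 to 96 mm above the table), with a hub 34 mm across around the post and an eye 20 mm across around the spindle; its plain sides are free to push on from 20 to 75 mm from the axis. Post 23 mm thick, foot 46 mm across, top 105 mm above the table.
- post_b: The fixed upright post of arm b; origin at the middle of its foot on the table, z up, its y axis parallel to the tube. One post stands on the robot's side of the tube, the other on the far side; which is which varies. Its axis stands 60 to 75 mm from the tube's centre line.
- block: Bystander: loose bare-steel angle block, 45 x 60 mm and 50 mm high, on the robot's side of the tube; origin at the middle of its underside, z up.
- can: Bystander: loose closed pale can with a white cap, 52 mm across and 115 mm high, upright on the far side of the tube; origin at the middle of its underside, z up.
- bin: Bystander: loose open yellow plastic bin of bolts, 110 x 160 mm and 60 mm high, beyond the tube's end on the robot's right; origin at the middle of its underside, z up.
Things that resemble listed ones, but are neither listed nor needed, are in the scene too. What is shaped like the post_b but red or turquoise is not meant.

How it is judged:
By the outcome, as a careful person would: the job done as asked, in the order asked, and still so for the second after the job is handed in, with the robot touching nothing.
It also fails if it takes over 42 s, if anything falls off the work surface, if the arm or the gripper's body presses on something with over 40 N, if the wrist force passes 120 N, or if a joint passes its speed limit or range.

## Working session

There is one attempt and no reset: what is moved stays moved. The work goes in short steps, Python scripts to look and compute and a tool call to move; the robot and the scene stay as the last step left them, time stands still between calls to the robot, and variables do not carry over. Pictures are saved under pics/ and viewed, at most 10 in all, crops included, and the job is handed in when it is done.

Besides the shell and the picture viewer there is one more tool, called after "Call:" by a JSON object that holds its "name" and its "arguments", one argument or row to a line. carry_out: Moves the arm, as the interface text tells. Its arguments: {"type":"object","properties":{"targets":{"type":"array","items":{"type":"array"}},"squeeze":{"type":"number"}},"required":["targets"]}

```bash
mkdir -p pics; cat > h.py <<'E'
import numpy as np, cv2
from bench import r
def snap(n,f=None):
    s=r.snapshot(n)
    if f: cv2.imwrite('pics/'+f,cv2.cvtColor(s['color'],cv2.COLOR_RGB2BGR))
    return s
def cloud(s):
    z=s['z_map'];K=s['K'];v,u=np.mgrid[:z.shape[0],:z.shape[1]]
    P=np.stack([(u-K[0,2])/K[0,0]*z,(v-K[1,2])/K[1,1]*z,z],-1)
    E=s['extrinsics'];return P@E[:3,:3].T+E[:3,3]
E
python3 - <<'E'
from h import *
for n in('top','side'):
    s=snap(n,n+'1.png');np.savez(n+'1.npz',**s);print(n,s['extrinsics'].round(3).tolist(),s['K'][0,0])
x=r.sense();print(x['clock'],x['position'],x['orientation'],x['ft_force'])
E
```

```text
top [[0.018, -0.992, 0.124, 0.389], [-1.0, -0.018, 0.004, -0.04], [-0.002, -0.124, -0.992, 1.222], [0.0, 0.0, 0.0, 1.0]] 492.57569614662765
side [[-0.939, -0.247, 0.24, 0.267], [-0.344, 0.68, -0.647, 0.648], [-0.003, -0.69, -0.724, 0.846], [0.0, 0.0, 0.0, 1.0]] 424.7166685314807
0.1 [ 0.26813049 -0.56394402  0.22158614] [ 6.91038057e-01 -3.06411388e+00 -2.96304631e-03] [-0.61452224 -0.14044506  0.46232737]
```

View pics/top1.png

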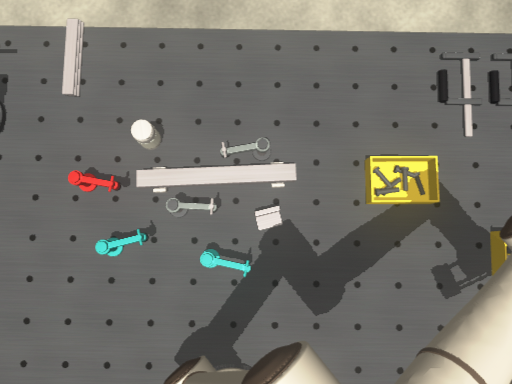

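View pics/side1.png

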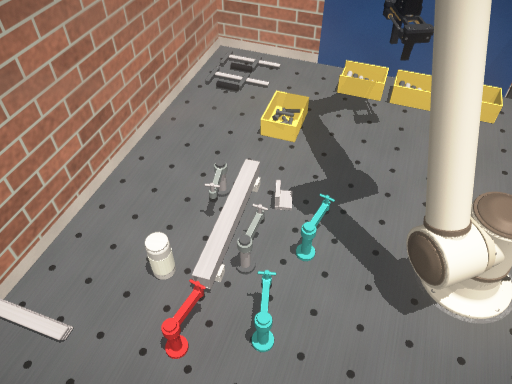

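The top view shows the tube at about (137–296, 175). The grey near post is at (176,206) with its arm running right to (212,206). The grey far post is at (262,147) with its arm running left to (224,150). The block is at (268,217), and the can at (146,134). The red and turquoise posts are decoys.

```bash
cat > meas.py <<'E'
from h import *
def fit(P,lo,hi,box):
    m=(P[...,2]>lo)&(P[...,2]<hi);b=np.zeros(m.shape,bool);b[box[1]:box[3],box[0]:box[2]]=1
    return P[m&b]
def measure(s):
    P=cloud(s);out={}
    q=fit(P,.05,.067,(125,155,310,198));c,(l,w),a=cv2.minAreaRect(q[:,:2].astype(np.float32));
    d=np.cov(q[:,:2].T);e=np.linalg.eigh(d)[1][:,1];print('tube',np.round(c,4),round(l,3),round(w,3),e.round(4),np.median(q[:,2]).round(4))
    return P
if __name__=='__main__':
    s=dict(np.load('top1.npz'));P=measure(s)
    for n,b in dict(near=(160,192,222,222),far=(214,132,275,162)).items():
        for lo,hi in((.07,.1),(.1,.125)):
            q=fit(P,lo,hi,b)
            if len(q)<5: print(n,lo,len(q));continue
            c,w,a=cv2.minAreaRect(q[:,:2].astype(np.float32));print(n,lo,len(q),np.round(c,4),np.round(w,3),round(a,1),'ymin/max',q[q[:,1].argmin()].round(3),q[q[:,1].argmax()].round(3))
            # cluster
            i=np.zeros((384,512),np.uint8);M=(P[...,2]>lo)&(P[...,2]<hi);i[b[1]:b[3],b[0]:b[2]]=M[b[1]:b[3],b[0]:b[2]]
            k,L,S,C=cv2.connectedComponentsWithStats(i)
            for j in range(1,k):
                if S[j,4]>3:print('   ',S[j],P[L==j].mean(0).round(4),P[L==j].min(0).round(3),P[L==j].max(0).round(3))
    for n,b in dict(block=(250,200,290,235),can=(125,115,165,155),bin=(360,150,445,210)).items():
        q=fit(P,.03,.13,b);print(n,q.min(0).round(3),q.max(0).round(3))
    c=s['color'];v=cv2.cvtColor(np.ascontiguousarray(c[120:240,125:300]),cv2.COLOR_RGB2BGR)
    cv2.imwrite('pics/crop.png',cv2.resize(v,None,fx=4.5,fy=4.5,interpolation=cv2.INTER_CUBIC))
E
python3 meas.py
```

```text
tube [0.5651 0.048 ] 0.062 0.38 [-0.0609  0.9981] 0.06
near 0.07 302 [0.4796 0.0994] [0.032 0.114] 2.9 ymin/max [0.476 0.042 0.084] [0.48  0.156 0.094]
    [166 198  44  15 272] [0.4763 0.1058 0.0951] [0.462 0.057 0.075] [0.494 0.156 0.1  ]
    [212 203   5   9  29] [0.4737 0.0455 0.0895] [0.466 0.042 0.072] [0.484 0.051 0.099]
near 0.1 148 [0.4738 0.0995] [0.037 0.106] 2.0 ymin/max [0.475 0.047 0.116] [0.481 0.153 0.104]
    [167 199  11  11  91] [0.4786 0.1412 0.1048] [0.467 0.13  0.1  ] [0.491 0.153 0.11 ]
    [209 198   5  17  52] [0.4764 0.0514 0.115 ] [0.457 0.047 0.101] [0.494 0.056 0.122]
far 0.07 319 [ 0.6116 -0.021 ] [0.034 0.116] 16.5 ymin/max [ 0.615 -0.076  0.092] [0.602 0.037 0.076]
    [225 137  44  20 300] [ 0.6139 -0.0235  0.0938] [ 0.597 -0.076  0.073] [0.64  0.024 0.1  ]
    [220 148   4  10  19] [0.6025 0.0332 0.0904] [0.595 0.029 0.073] [0.613 0.037 0.098]
far 0.1 149 [ 0.6173 -0.0206] [0.036 0.108] 14.5 ymin/max [ 0.62  -0.076  0.104] [0.62  0.032 0.115]
    [256 138  13  12  95] [ 0.6231 -0.0612  0.105 ] [ 0.61  -0.076  0.101] [ 0.636 -0.048  0.11 ]
    [221 142   5  16  49] [0.6052 0.0267 0.1155] [0.588 0.022 0.107] [0.623 0.032 0.121]
block [ 0.459 -0.106  0.032] [ 0.483 -0.046  0.056]
can [0.623 0.191 0.031] [0.674 0.241 0.121]
bin [ 0.497 -0.483  0.03 ] [ 0.61  -0.319  0.067]
```

View pics/crop.png

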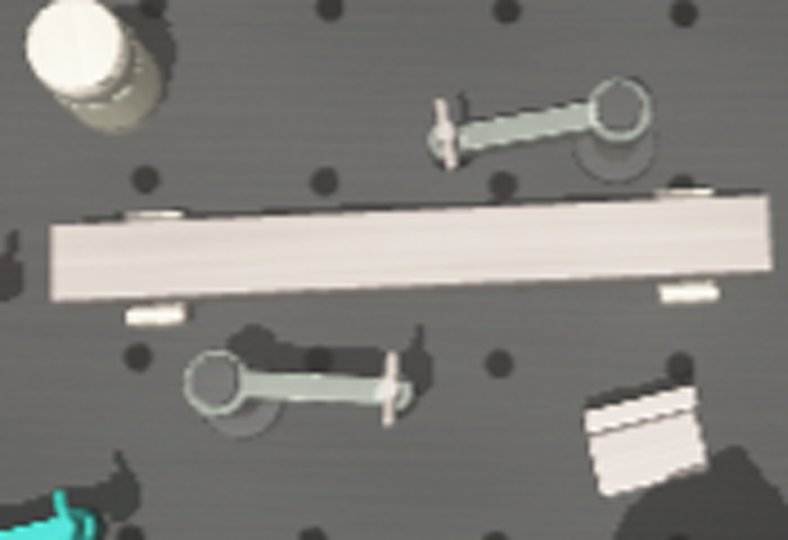

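The crop confirms both grey arms, with their ring posts and cross handles. The rests widened the tube fit, so I'll redo it using only its top face.

```bash
cat > tube.py <<'E'
from h import *
def ray(s,u,v,z):
    K=s['K'];E=s['extrinsics'];d=E[:3,:3]@[(u-K[0,2])/K[0,0],(v-K[1,2])/K[1,1],1];return E[:3,3]+d*(z-E[2,3])/d[2]
def tube(s,z=.06):
    g=cv2.cvtColor(s['color'],cv2.COLOR_RGB2GRAY).astype(float);out=[]
    for u in list(range(172,205,2))+list(range(230,262,2)):
        c=g[155:196,u];d=np.diff(c);i=d.argmax();j=d.argmin()
        def sub(k,w):
            sl=np.clip(w[max(k-1,0):k+2],0,None);return (sl*np.arange(max(k-1,0),max(k-1,0)+len(sl))).sum()/sl.sum()
        out.append([*ray(s,u,155.5+sub(i,d),z)[:2],*ray(s,u,155.5+sub(j,-d),z)[:2]])
    o=np.array(out);e=[np.polyfit(o[:,1],o[:,0],1),np.polyfit(o[:,3],o[:,2],1)];return e
if __name__=='__main__':
    s=dict(np.load('top1.npz'));e=tube(s);print(e)
    P=cloud(s);m=(P[...,2]>.05)&(P[...,2]<.067);m[:155]=0;m[198:]=0;m[:,:125]=0;m[:,310:]=0
    for u in(180,200,240,255):
        k=np.where(m[:,u])[0];print(u,P[k,u][[0,-1]].round(4).tolist(),len(k))
    sl=np.mean([e[0][0],e[1][0]]);b=np.mean([e[0][1],e[1][1]]);n=np.array([1,-sl])/np.hypot(1,sl)
    print('gap',(e[0][1]-e[1][1])*n[0])
    for nm,p,h in(('near',(.4786,.1412),(.4764,.0514)),('far',(.6231,-.0612),(.6052,.0267))):
        p=np.array(p);d=(p-[b,0])@n;v=np.array(h)-p;a=np.degrees(np.arctan2(v[1],v[0]))
        for si in(1,-1):
            t=np.array([sl,1])/np.hypot(1,sl)*si;w=-d*n+t*np.sqrt(.09**2-d*d);a2=np.degrees(np.arctan2(w[1],w[0]));print(nm,'d',d.round(4),'arm',a.round(1),'goal',a2.round(1),'pad',(p+w).round(4))
E
python3 tube.py
```

```text
[array([-0.06164779,  0.57753139]), array([-0.06097681,  0.53724267])]
180 [[0.5694, 0.1326, 0.0582], [0.5303, 0.1306, 0.0622]] 17
200 [[0.5718, 0.0843, 0.0633], [0.5322, 0.084, 0.054]] 18
240 [[0.5762, -0.0108, 0.0619], [0.5386, -0.0115, 0.0556]] 17
255 [[0.5794, -0.0466, 0.0609], [0.5415, -0.0473, 0.0568]] 17
gap 0.04021321050044605
near d -0.07 arm -91.4 goal 42.5 pad [0.545  0.2019]
near d -0.07 arm -91.4 goal -35.4 pad [0.5519 0.089 ]
far d 0.0618 arm 101.5 goal 136.9 pad [5.574e-01 3.000e-04]
far d 0.0618 arm 101.5 goal -129.9 pad [ 0.5654 -0.1302]
```

Call:
{"name": "carry_out", "arguments": {
  "targets": [
    [0,[-0.0256,0.0306,0],[0,0,0]],
    [0,[-0.0256,0.0306,0],[0,0,0]],
    [0,[-0.0256,0.0306,0],[0,0,0]],
    [0,[-0.0256,0.0306,0],[0,0,0]],
    [0,[-0.0256,0.0306,0],[0,0,0]],
    [0,[-0.0256,0.0306,0],[0,0,0]],
    [0,[-0.0256,0.0306,0],[0,0,0]],
    [0,[-0.0256,0.0306,0],[0,0,0]],
    [0,[-0.0256,0.0306,0],[0,0,0]],
    [0,[-0.0256,0.0306,0],[0,0,0]],
    [0,[-0.0256,0.0306,0],[0,0,0]],
    [0,[-0.0256,0.0306,0],[0,0,0]],
    [0,[-0.0256,0.0306,0],[0,0,0]],
    [0,[-0.0256,0.0306,0],[0,0,0]],
    [0,[-0.0256,0.0306,0],[0,0,0]],
    [0,[-0.0256,0.0306,0],[0,0,0]],
    [0,[-0.0256,0.0306,0],[0,0,0]],
    [0,[0,0,0],[0,0,0]]
  ],
  "squeeze": 20
}}

```text
clock: 1.6
position: [0.4399, 0.0974, 0.2224]
orientation: [-0.7, 3.061, 0.001]
ft_force: [-0.0, -0.5, 0.6]
width: 0.0008
grasp_force: 0.0
```

```bash
cat > go.py <<'E'
import sys,numpy as np
from bench import r
from scipy.spatial.transform import Rotation as R
# usage: x y z yaw(deg of tool x) -> shift in current tool axes, turn about tool z
s=r.sense();M=R.from_rotvec(s['orientation']).as_matrix();yaw=np.degrees(np.arctan2(M[1,0],M[0,0]))
print('t',round(s['clock'],2),'p',s['position'].round(4),'yaw',yaw.round(2),'f',s['ft_force'].round(1),'w',s['width'],'zax',M[:,2].round(3))
a=list(map(float,sys.argv[1:]))
if a:
    print('shift',(M.T@(np.array(a[:3])-s['position'])).round(4),'az',round(-((a[3]-yaw+180)%360-180),2))
E
python3 go.py .4374 .0922 .072 178.6
```

```text
t 1.6 p [0.4399 0.0974 0.2224] yaw -154.24 f [-0.  -0.5  0.6] w 0.0008278101789746107 zax [ 0.002  0.001 -1.   ]
shift [ 0.0048 -0.0037  0.1503] az 27.16
```

Call:
{"name": "carry_out", "arguments": {
  "targets": [
    [0,[0.0048,-0.0037,0.02],[0,0,0]],
    [0,[0,0,0.03],[0,0,6.8]],
    [0,[0,0,0.03],[0,0,6.8]],
    [0,[0,0,0.03],[0,0,6.8]],
    [0,[0,0,0.03],[0,0,6.8]],
    [0,[0,0,0.01],[0,0,0]],
    [0,[0,0,0],[0,0,0]],
    [0,[0,0,0],[0,0,0]]
  ]
}}

```text
clock: 2.27
position: [0.4351, 0.0865, 0.0723]
orientation: [-0.048, -3.14, 0.002]
ft_force: [-0.1, 0.1, 0.4]
width: 0.0004
grasp_force: 0.0
```

```bash
python3 go.py .4609 .0922 .072 178.6
```

```text
t 2.27 p [0.4351 0.0865 0.0723] yaw 178.26 f [-0.1  0.1  0.4] w 0.00041171658592741755 zax [-0.001 -0.001 -1.   ]
shift [-0.0256  0.0065  0.0002] az -0.34
```

Call:
{"name": "carry_out", "arguments": {
  "targets": [
    [0,[-0.008,0.0065,0],[0,0,0]],
    [0,[-0.008,0,0],[0,0,0]],
    [0,[-0.0096,0,0],[0,0,0]],
    [0,[-0.00353,-0.00103,0],[0,0,-4]],
    [0,[-0.00353,-0.00103,0],[0,0,-4]],
    [0,[-0.00353,-0.00103,0],[0,0,-4]],
    [0,[-0.00353,-0.00103,0],[0,0,-4]],
    [0,[-0.00353,-0.00103,0],[0,0,-4]],
    [0,[-0.00353,-0.00103,0],[0,0,-4]],
    [0,[-0.00353,-0.00103,0],[0,0,-4]],
    [0,[-0.00353,-0.00103,0],[0,0,-4]],
    [0,[-0.00353,-0.00103,0],[0,0,-4]],
    [0,[-0.00353,-0.00103,0],[0,0,-4]],
    [0,[-0.00353,-0.00103,0],[0,0,-4]],
    [0,[-0.00353,-0.00103,0],[0,0,-4]],
    [0,[0,0,0],[0,0,0]],
    [0,[0,0,0],[0,0,0]]
  ]
}}

```text
clock: 3.68
position: [0.5036, 0.0949, 0.0727]
orientation: [1.229, -2.889, 0.0]
ft_force: [-3.2, -1.1, 1.8]
width: 0.0006
grasp_force: 1.7
```

```bash
python3 - <<'E'
import numpy as np
p=np.array([.4786,.1412]);a=np.radians(-35.4);d=np.array([np.cos(a),np.sin(a)]);n=np.array([-d[1],d[0]])
print('goal centre',p+.05*d-.0165*n)
E
python3 go.py .5098 .0988 .072 -125.4
python3 -c "
from h import *;s=snap('side','side2.png');np.savez('side2.npz',**s)"
```

```text
goal centre [0.50979825 0.09878633]
t 3.68 p [0.5036 0.0949 0.0727] yaw -133.9 f [-3.2 -1.1  1.8] w 0.0005752377736101688 zax [-0.001 -0.001 -1.   ]
shift [-0.0071 -0.0018  0.0007] az -8.5
```

View pics/side2.png

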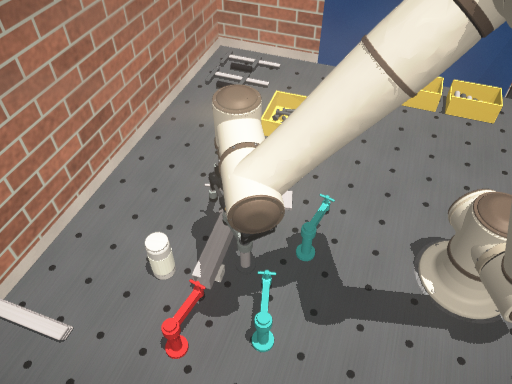

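The side view shows the gripper hiding the near arm, but the contact force matches a push. I'll finish the arc, back off, lift and look from the top.

Call:
{"name": "carry_out", "arguments": {
  "targets": [
    [0,[-0.0035,-0.001,0],[0,0,-4]],
    [0,[-0.0035,-0.001,0],[0,0,-4.5]],
    [0,[0,0,0],[0,0,0]],
    [0,[0,0,0],[0,0,0]],
    [0,[0.015,0,0],[0,0,0]],
    [0,[0.02,0,0],[0,0,0]],
    [0,[0,0,-0.03],[0,0,0]],
    [0,[0,0,-0.035],[0,0,0]],
    [0,[0,0,-0.035],[0,0,0]],
    [0,[0,0,-0.035],[0,0,0]],
    [0,[0,0,0],[0,0,0]]
  ]
}}

```text
clock: 4.65
position: [0.4955, 0.0727, 0.216]
orientation: [-1.434, 2.773, -0.005]
ft_force: [0.7, 0.5, 0.0]
width: 0.0009
grasp_force: 0.0
```

```bash
python3 go.py .6636 -.018 .207 -168.5
python3 -c "
from h import *;s=snap('top','top3.png');np.savez('top3.npz',**s)"
```

```text
t 4.65 p [0.4955 0.0727 0.216 ] yaw -125.3 f [0.7 0.5 0. ] w 0.0009001421295211237 zax [ 0.019  0.006 -1.   ]
shift [-0.023  -0.1895  0.0116] az 43.2
```

View pics/top3.png

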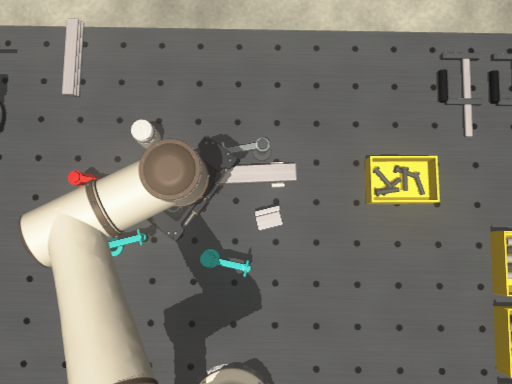

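The robot's forearm still hides the near arm in the top view. I'll go on to the far side and check later.

Call:
{"name": "carry_out", "arguments": {
  "targets": [
    [0,[-0.0056,-0.0345,0],[0,0,0]],
    [0,[-0.0056,-0.0345,0],[0,0,0]],
    [0,[-0.0056,-0.0345,0],[0,0,0]],
    [0,[-0.0056,-0.0345,0],[0,0,0]],
    [0,[-0.0056,-0.0345,0],[0,0,0]],
    [0,[0,0,0],[0,0,6.2]],
    [0,[0,0,0],[0,0,6.2]],
    [0,[0,0,0],[0,0,6.2]],
    [0,[0,0,0],[0,0,6.2]],
    [0,[0,0,0],[0,0,6.2]],
    [0,[0,0,0],[0,0,6.2]],
    [0,[0,0,0],[0,0,6]],
    [0,[0,0,0],[0,0,0]],
    [0,[0,0,0],[0,0,0]]
  ]
}}

```text
clock: 5.87
position: [0.6471, -0.0057, 0.2068]
orientation: [-0.318, 3.125, 0.0]
ft_force: [0.7, -0.2, -0.0]
width: 0.0005
grasp_force: 0.0
```

```bash
python3 go.py .6523 -.0042 .072 -168.5
python3 -c "
from h import *;s=snap('top','top4.png');np.savez('top4.npz',**s);s=snap('side','side4.png');np.savez('side4.npz',**s)"
```

```text
t 5.87 p [ 0.6471 -0.0057  0.2068] yaw -168.38 f [ 0.7 -0.2 -0. ] w 0.0005294746492343405 zax [ 0.  0. -1.]
shift [-0.0053  0.0004  0.1348] az 0.12
```

View pics/side4.png

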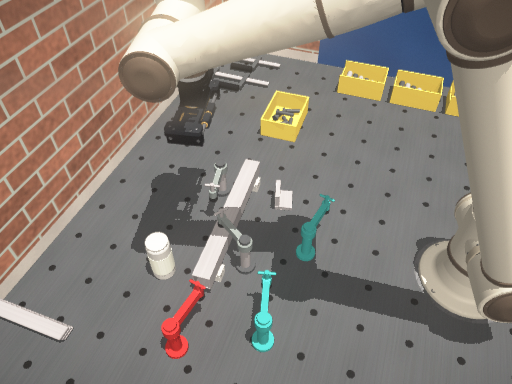

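The side view shows the near arm swung over the tube, with its handle at about (228,218). The far arm is clear at (213,187). I'll check the near pad in numbers and descend.

Call:
{"name": "carry_out", "arguments": {
  "targets": [
    [0,[-0.0053,0.0004,0.025],[0,0,0]],
    [0,[0,0,0.035],[0,0,0]],
    [0,[0,0,0.035],[0,0,0]],
    [0,[0,0,0.03],[0,0,0]],
    [0,[0,0,0.01],[0,0,0]],
    [0,[0,0,0],[0,0,0]],
    [0,[0,0,0],[0,0,0]]
  ]
}}

```text
clock: 6.55
position: [0.6528, -0.0045, 0.0733]
orientation: [-0.317, 3.124, -0.001]
ft_force: [0.6, -0.2, 1.1]
width: 0.0002
grasp_force: 0.0
```

```bash
python3 go.py .6293 -.0089 .072 -168.5
python3 - <<'E'
from h import *
for n in('side4','top4'):
    P=cloud(dict(np.load(n+'.npz')))
    for nm,c in(('post',(.4786,.1412)),('handle',(.5519,.089)),('farpost',(.6231,-.0612)),('farhandle',(.6052,.0267))):
        d=np.linalg.norm(P[...,:2]-c,axis=-1);lo=.1 if 'post' in nm else .108
        q=P[(d<.028)&(P[...,2]>lo)&(P[...,2]<.125)];print(n,nm,len(q),q.mean(0).round(4) if len(q) else '')
E
```

```text
t 6.55 p [ 0.6528 -0.0045  0.0733] yaw -168.41 f [ 0.6 -0.2  1.1] w 0.0001823274712376171 zax [ 0.001 -0.001 -1.   ]
shift [0.0239 0.0004 0.0013] az 0.09
side4 post 95 [0.4801 0.1432 0.1042]
side4 handle 51 [0.556  0.095  0.1148]
side4 farpost 61 [ 0.6252 -0.0591  0.1041]
side4 farhandle 46 [0.607  0.0285 0.1149]
top4 post 48 [0.4798 0.1359 0.1047]
top4 handle 48 [0.5539 0.0928 0.1157]
top4 farpost 92 [ 0.6235 -0.0611  0.1053]
top4 farhandle 48 [0.6052 0.0268 0.116 ]
```

Call:
{"name": "carry_out", "arguments": {
  "targets": [
    [0,[0.008,0.0004,0],[0,0,0]],
    [0,[0.008,0,0],[0,0,0]],
    [0,[0.0077,0,0],[0,0,0]],
    [0,[0.0035,0.001,0],[0,0,-4]],
    [0,[0.0035,0.001,0],[0,0,-4]],
    [0,[0.0035,0.001,0],[0,0,-4]],
    [0,[0.0035,0.001,0],[0,0,-4]],
    [0,[0.0035,0.001,0],[0,0,-4]],
    [0,[0.0035,0.001,0],[0,0,-4]],
    [0,[0.0035,0.001,0],[0,0,-4]],
    [0,[0.0035,0.001,0],[0,0,-4]],
    [0,[0,0,0],[0,0,0]],
    [0,[0,0,0],[0,0,0]],
    [0,[0,0,0],[0,0,0]]
  ]
}}

```text
clock: 7.72
position: [0.6014, -0.0132, 0.0741]
orientation: [-1.162, 2.915, -0.001]
ft_force: [2.0, 2.1, 2.9]
width: 0.0004
grasp_force: 1.6
```

```bash
python3 go.py .5979 -.0150 .072 -133.1
cat > hd.py <<'E'
from h import *
from tube import ray
S=-.0613;B=.5574
n_=np.array([1,-S])/np.hypot(1,S)
for n in('side','top'):
    s=snap(n);np.savez(n+'5.npz',**s);P=cloud(s)
    for nm,p,c in(('near',(.4786,.1412),(.5525,.091)),('far',(.6231,-.0612),(.5574+.006,.004))):
        f=lambda c,R,lo,hi:P[(np.linalg.norm(P[...,:2]-c,axis=-1)<R)&(P[...,2]>lo)&(P[...,2]<hi)]
        a=f(p,.025,.1,.11);h=f(c,.03,.108,.125)
        if len(a)<10 or len(h)<10: print(n,nm,len(a),len(h));continue
        a,hm=a.mean(0),h.mean(0);v=hm-a;print(n,nm,len(h),a.round(4),hm.round(4),'len',np.hypot(*v[:2]).round(4),'ang',np.degrees(np.arctan2(v[1],v[0])).round(1),'offset from tube line',((hm[:2]-[B,0])@n_).round(4))
E
python3 hd.py
```

```text
t 7.72 p [ 0.6014 -0.0132  0.0741] yaw -136.52 f [2.  2.1 2.9] w 0.00044659714423341863 zax [ 0.004  0.001 -1.   ]
shift [0.0038 0.001  0.0021] az -3.42
side near 50 [0.4802 0.1434 0.1046] [0.5561 0.095  0.115 ] len 0.0899 ang -32.5 offset from tube line 0.0045
side far 0 0
top near 1 48
top far 9 25
```

Call:
{"name": "carry_out", "arguments": {
  "targets": [
    [0,[0.0018,0.0005,0],[0,0,-2]],
    [0,[0,0,0],[0,0,0]],
    [0,[0,0,0],[0,0,0]],
    [0,[-0.015,0,0],[0,0,0]],
    [0,[-0.02,0,0],[0,0,0]],
    [0,[0,0,-0.03],[0,0,0]],
    [0,[0,0,-0.035],[0,0,0]],
    [0,[0,0,-0.035],[0,0,0]],
    [0,[0,0,-0.035],[0,0,0]],
    [0,[0,-0.04,0],[0,0,0]],
    [0,[0,-0.04,0],[0,0,0]],
    [0,[0,-0.04,0],[0,0,0]],
    [0,[0.04,0,0],[0,0,0]],
    [0,[0.04,0,0],[0,0,0]],
    [0,[0.04,0,0],[0,0,0]],
    [0,[0.04,0,0],[0,0,0]],
    [0,[0.04,0,0],[0,0,0]],
    [0,[0.04,0,0],[0,0,0]],
    [0,[0,0,0],[0,0,0]]
  ]
}}

```text
clock: 9.4
position: [0.5336, -0.2484, 0.2063]
orientation: [1.202, -2.895, -0.007]
ft_force: [0.4, 1.3, 0.5]
width: 0.0001
grasp_force: 0.0
```

```bash
python3 go.py; python3 hd.py; python3 - <<'E'
from h import *
from tube import tube
s=dict(np.load('top5.npz'));print(tube(s));cv2.imwrite('pics/top5.png',s['color'][...,::-1])
E
```

```text
t 9.4 p [ 0.5336 -0.2484  0.2063] yaw -134.92 f [0.4 1.3 0.5] w 0.00013813170388731085 zax [-0.008  0.001 -1.   ]
side near 50 [0.4804 0.1432 0.1044] [0.5562 0.095  0.1149] len 0.0898 ang -32.5 offset from tube line 0.0046
side far 48 [ 0.6249 -0.0591  0.1044] [0.5591 0.0017 0.1146] len 0.0896 ang 137.3 offset from tube line 0.0018
top near 48 [0.4782 0.141  0.105 ] [0.5539 0.0928 0.1157] len 0.0898 ang -32.5 offset from tube line 0.0022
top far 0 47
 ** On entry to DLASCL parameter number  4 had an illegal value
 ** On entry to DLASCL parameter number  4 had an illegal value
 ** On entry to DLASCL parameter number  4 had an illegal value
 ** On entry to DLASCL parameter number  4 had an illegal value
 ** On entry to DLASCL parameter number  5 had an illegal value
 ** On entry to DLASCL parameter number  4 had an illegal valuetube.py:9: RuntimeWarning: invalid value encountered in scalar divide
  sl=np.clip(w[max(k-1,0):k+2],0,None);return (sl*np.arange(max(k-1,0),max(k-1,0)+len(sl))).sum()/sl.sum()
Traceback (most recent call last):
  File "tube.py", line 11, in tube
    o=np.array(out);e=[np.polyfit(o[:,1],o[:,0],1),np.polyfit(o[:,3],o[:,2],1)];return e
                                                   ~~~~~~~~~~^^^^^^^^^^^^^^^^^
numpy.linalg.LinAlgError: SVD did not converge in Linear Least Squares
```

Far arm is on centre and the near one is about 2–3 mm off, against a 9 mm margin. Last, I'll check that nothing else moved.

```bash
python3 - <<'E'
from h import *
a=dict(np.load('side1.npz'));b=dict(np.load('side5.npz'))
cv2.imwrite('pics/side5.png',b['color'][...,::-1])
for n,(u0,v0,u1,v1) in dict(tube_hi=(238,158,262,180),tube_lo=(193,245,222,285),block=(270,178,295,212),can=(142,230,178,280),bin=(258,90,312,140)).items():
    A=a['color'][v0:v1,u0:u1].astype(int);B=b['color'][v0:v1,u0:u1].astype(int);print(n,np.abs(A-B).mean().round(2),(np.abs(a['z_map']-b['z_map'])[v0:v1,u0:u1]>.006).mean().round(3))
E
```

```text
tube_hi 48.91 0.064
tube_lo 17.21 0.019
block 38.1 0.039
can 16.85 0.027
bin 28.57 0.179
```

View pics/side5.png

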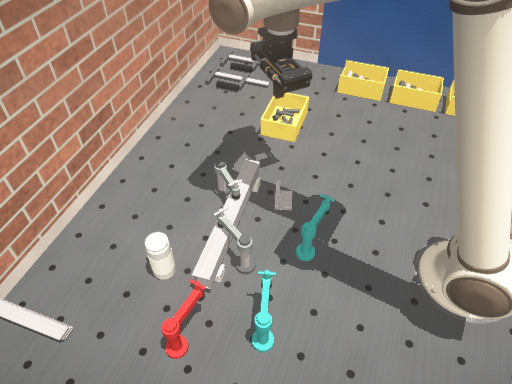

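The side view shows both pads over the tube, with handles at about (232,190) and (222,214). The tube ends, block (284,198), can (160,255) and bin are where they were. The colour differences there come from shadows.

```bash
python3 -c "
from bench import r;print(r.finish_job())"
```

```text
the job is handed in; nothing more can be done
None
```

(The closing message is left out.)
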